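# Put the bar of soap away in the spring-lid soap box

## Robot

A 7-joint arm with a two-finger parallel gripper is mounted at the origin on the work surface. World frame = base frame: x ahead of the robot, y to its left, z up, the work surface at z = 0. Lengths are in m, angles in degrees, forces in N, time in s.
With the tool pointing down it reaches from about 0.425 to 1.025 m from the base axis. Payload 9.4 kg.
Tool frame: the origin (TCP) lies on the mounting face of the last link; the fingertips stand robot.tip_extent ahead of it and the grasp point (between the pads) lies 167 mm ahead of it (robot.tip_extent is the distance from the TCP to the fingertips, in m); x points along the fingers, z is the direction in which the jaws open and shut, and the axes are right-handed (so a half turn about x gives the same grasp; the last joint's range is limited). The gripper opens to 93 mm and grips with 3 to 60 N. Pads are 15 mm wide; open, the fingers measure 128 mm over their backs; the gripper's body (75 mm by 188 mm) begins 65 mm behind the grasp point.
Start: joints at [-79.91, 34.337, -0.143, 91.639, 0.103, 54.024, -4.572], TCP at [0.181, 0.702, 0.405] pointing down, gripper open.
Joint ranges: [-147.43, 147.43], [-19.82, 112.94], [-74.19, 73.91], [6.32, 146.72], [-59.91, 239.91], [6.04, 106.73], [-150.56, 150.56]. Speed limits (degrees/s): [127.2, 127.2, 172.46, 172.46, 180, 180, 180].

## Interface

Orientations are given as [roll, pitch, yaw] about the fixed x, y, z axes, in that order (R = Rz(yaw) Ry(pitch) Rx(roll)).
In Python, from workcell import robot, imaging, ticket, finder gives the robot as it stands. The module is installed in compiled form; this text tells all that it offers.
- The arm moves only by the shell command python3 -m inch 'ROWS' [OPENING]. ROWS is JSON, one flat list of numbers, 4 for each row, row after row: the shift along the tool's x, y, z in cm, then the turn about the tool's x in rad. In form: [tx, ty, tz, twist, tx, ty, tz, twist, ...]. A call has 1 to 20 rows; each row is the pose to reach, as a shift and turn from the pose measured when the call began, along the tool's axes at that moment; what a row does not reach only later rows make up. A row lasts 1/12 s, in which the tool goes at most 41.7 mm and 7.16 degrees, less where a joint would pass 70% of its speed; a pose out of reach is approached as far as the arm can. A call with a gripper value outside its range is refused whole. OPENING is the closure in counts, from 0 (fully open) to 255 (shut), set as the call begins (- or left out, the last holds). The fingers move at their own pace and stop on an object; the grip force is fixed at half the most. Time passes only in rows, so rows that repeat a pose let the fingers close. It gives the time, the measured TCP pose, the force and the opening at its end, in the units of the state.
- robot.read_state(): the state, without advancing time (a new reading comes with each control period).
- imaging.get_image(name): name is "side" or "top"; returns the picture (384x512x3 uint8, blue, green, red); there is no depth.
- imaging.camera_model(name): a dict with "K" (3x3 intrinsics, pixels), "eye" and "rotation" of the camera in the world. Camera axes: x right, y up, looking along -z (the intrinsics and any distortion apply to the point x, -y, -z); pixel columns grow to the right and rows downward; lengths in m; the calibration is good to about 2 mm. A picture is of the moment at which its call begins. camera_model takes no time and is no camera call.
- ticket.finish_job(): hands the job in, once; it reports no verdict.
Trained networks look in the newest picture that a camera, given by its name, has taken for a name from the list of things; names that differ only in an ending like _2 or _b are one class to them, and where a whole thing is asked for, a point or a joint stands for the part that bears it (a point fixed in the world has none). Each returns a list of dicts, best first, with "score" (0 to 1); they miss things now and then, are a little off and sometimes report something else, mostly with a low value. They report only what shows in the picture. A call takes as long as a camera call.
- finder.outline_of(camera, target): "mask" (384x512 bool, what is visible of it) and "position" ([column, row] in pixels, amid what is visible of it).
The state is a dict: "time_s": time; "qpos": joint angles; "dq": joint speeds; "joint_efforts": joint torques, N m; "tool_pos": TCP position; "tool_rot": TCP orientation; "force": force on the tool from outside, world axes, zero at the start; "moment": the same for the moment, N m; "opening": finger opening in m.
Only numpy, scipy, OpenCV 4.12 (cv2) and the standard library are available. Lean on these libraries where they do the work, as an engineer would, in place of code of your own. Each camera call takes 0.05 s, during which the arm holds its last target.

## Task

Put the bar of soap from the draining rack away in the soap box: press the button catch and steady the spring-loaded lid with the fingers so that it comes up slowly and never flies open, lay the bar flat on the floor of the box, and press the lid shut until it stays latched by itself. Leave the bottle, the mug and the brush standing or lying where they are.

Things in the scene. Friction and masses are not known exactly. Their poses are not given: they have to be found in the camera images.
- box: grey plastic soap box with sprung lid, fixed to the counter, button side roughly towards the robot. Origin on the counter; x from its front (button) to its rear (hinge), y left, z up. Body x -80 to +70 mm, y +-62 mm, rim 46 mm high; solid front deck x -80 to -53 mm, top at 46 mm, carries the button. The walls are 4 to 5 mm thick, the floor 6 mm
- box_in (a point): centre of the floor of the box's cavity, at x +14, y 0, z 6 mm in the box's frame; axes as the box's. The cavity, open on top when the lid is up, is 104 mm long (box x -38 to +66) and 114 mm wide
- catch_top (a point): centre of the top face of the push button, 18 mm along box x, 26 mm along y; unpressed at x -61, y 0, z 58 mm in the box's frame. It stands 5.5 mm higher than the closed lid's top, whose front edge is only 2.5 mm behind the button, so flat fingertips can cover both and meet the lid as the button goes down
- catch (a joint): travel of the button straight down, 0 unpressed to 0.0065 m fully pressed; the lid is let go at about 0.0027 m. 2 N at the start, 5 N fully down; it springs back. Let the lid rise by some 5 mm before sliding off the button: if the button comes up first, the lid catches again
- lid_edge (a point): middle of the lid's free front edge, on its upper face; closed: x -49.5, y 0, z 52.5 mm in the box's frame. The lid is a flat plate 119.5 mm long, 124 mm wide, 4 mm thick, 90 g, 123 mm from hinge axis to front edge, with a latch tongue hanging 23 mm down under the middle of the front edge
- lid_hinge (a point): middle of the lid's hinge axis at the rear of the box, x 73.5, y 0, z 50.5 mm in the box's frame; the axis is parallel to box y
- lid (a joint): opening angle, 0 closed and latched (within 0.02), grows as the front edge rises, stop at 1.75 rad, just past upright. A spring drives it open and keeps it open at the stop: about 2 N on the front edge holds it down; left free it flies up. To latch: press its front part, behind the button and not on it, down with 5 to 15 N until it stops (2.5 mm below rest)
- soap: bar of soap, 75 x 42 x 26 mm, about 110 g (+-30 %), cream-coloured; origin at the centre of its underside, x along its length, z up. Starts flat on the draining rack
- rack: fixed wooden slatted draining rack, 130 x 80 mm, top 14 mm above the counter; origin on the counter under its centre
- bottle: clear plastic bottle, 64 mm diameter, 200 mm tall, bystander; origin at the centre of its underside
- mug: white mug, 80 mm diameter, 90 mm tall, with a handle, bystander; origin at the centre of its underside
- brush: paint-style brush with a wooden handle, about 200 mm long, lying on the counter, bystander

How it is judged (in metres and radians):
On the way, in this order (a step that is already met when the one before it is completed fails the run):
1. the lid has been opened (more than 1.3 rad) (value of joint lid above 1.3 rad), for 0.2 s.
2. the bar lies in the box, let go (x of soap in the frame of box between -0.03 and 0.06 m and y of soap in the frame of box between -0.05 and 0.05 m and z of soap in the frame of box below 0.012 m and contact force between the fingers and soap below 0.1 N), for 0.2 s.
At the end, for the whole second after the job is handed in: The lid is shut and latched by itself (angle below 0.03 rad, button back up to within 1.5 mm), with the bar lying flat (within 0.2 rad) and still on the floor of the box (its underside less than 12 mm above the counter, inside the cavity) (value of joint lid below 0.03 rad and value of joint catch below 0.0015 m and x of soap in the frame of box between -0.03 and 0.06 m and y of soap in the frame of box between -0.05 and 0.05 m and z of soap in the frame of box below 0.012 m and angle between soap's own z axis and vertical below 0.2 rad and linear speed of soap below 0.02 m/s); the robot touches nothing.
It fails at once if the lid flew open (faster than 3.5 rad/s) (velocity of joint lid above 3.5 rad/s).
It fails at once if the bottle was moved by more than 30 mm or tipped (distance of bottle from where it was at the start of the episode above 0.03 m or angle between bottle's own z axis and vertical above 0.5 rad).
It fails at once if the mug was moved by more than 30 mm or tipped (distance of mug from where it was at the start of the episode above 0.03 m or angle between mug's own z axis and vertical above 0.5 rad).
It fails at once if the brush was moved by more than 30 mm (distance of brush from where it was at the start of the episode above 0.03 m).
It also fails if it takes over 72 s, if anything falls off the work surface, if the arm or the gripper's body presses on something with over 40 N, if the wrist force passes 120 N, or if a joint passes its speed limit or range.

## Working session

There is one attempt and no reset: what is moved stays moved. The work goes in short steps, Python scripts to look and compute and a shell command to move; the robot and the scene stay as the last step left them, time stands still between calls to the robot, and variables do not carry over. Pictures are saved under pics/ and viewed, and the job is handed in when it is done.

```bash
mkdir -p pics; ls; python3 - <<'E'
from workcell import robot, imaging, ticket, finder
import cv2
print(robot.read_state(), robot.tip_extent)
for n in("side","top"):
    im=imaging.get_image(n); cv2.imwrite(f"pics/{n}0.png",im)
    m=imaging.camera_model(n); print(n,m)
E
```

```text
pics
{'time_s': 0.0, 'qpos': array([-79.91216372,  34.38561674,  -0.14573879,  91.67797249,
         0.10273085,  54.02399466,  -4.57297956]), 'dq': array([-0.07367939, -0.01879613, -0.01733969, -0.0633256 , -0.02226418,
       -0.0674764 , -0.04650154]), 'joint_efforts': array([ 1.56828232e-04, -7.65057993e+01,  1.49766941e+00, -2.52356690e+01,
       -5.22895879e-02,  1.68002676e-02,  1.57926256e-04]), 'tool_pos': array([0.18125444, 0.70179055, 0.40386431]), 'tool_rot': array([-174.94438321,   89.91254243,  -99.42445208]), 'force': array([ 0.41257119,  0.16073577, -0.66872489]), 'moment': array([-0.00123679, -0.01719501, -0.01265832]), 'opening': 0.09319977563527118} 0.1861
side {'K': array([[434.13809505,   0.        , 251.72004257],
       [  0.        , 434.13809505, 192.12939815],
       [  0.        ,   0.        ,   1.        ]]), 'eye': array([ 0.28115944, -0.76178697,  0.76200885]), 'rotation': array([ 50.6664573 ,   0.39509559, -23.56052554])}
top {'K': array([[418.8594866 ,   0.        , 258.49515925],
       [  0.        , 418.8594866 , 187.60189575],
       [  0.        ,   0.        ,   1.        ]]), 'eye': array([0.35133534, 0.01086241, 1.42227836]), 'rotation': array([ 10.23070987,  -0.96620173, -88.45116516])}
```

View pics/side0.png

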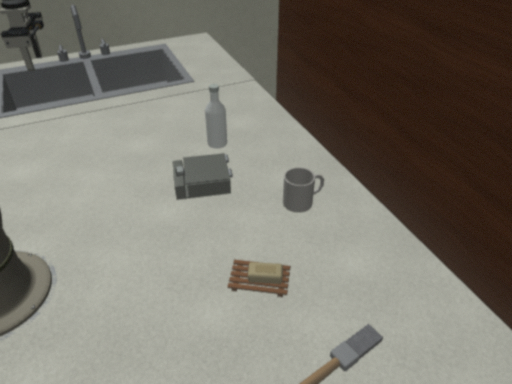

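View pics/top0.png

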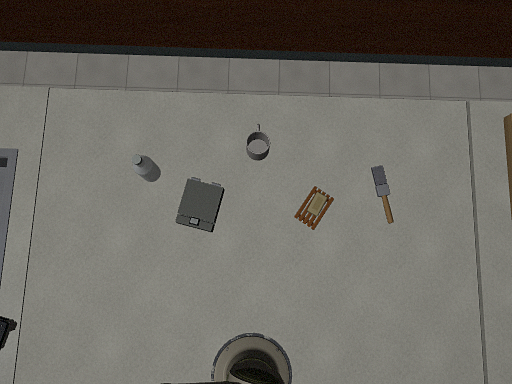

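```bash
cat > h.py <<'E'
import numpy as np, cv2
from scipy.spatial.transform import Rotation as R
from workcell import robot, imaging, ticket, finder
def rot(rpy): return R.from_euler('xyz',rpy,degrees=True).as_matrix()
def proj(n,P):
    m=imaging.camera_model(n); c=(np.atleast_2d(P)-m["eye"])@rot(m["rotation"])
    c=c*[1,-1,-1]; u=c@m["K"].T; return u[:,:2]/u[:,2:]
def ray(n,uv,z):
    m=imaging.camera_model(n); d=np.linalg.inv(m["K"])@[uv[0],uv[1],1]
    d=rot(m["rotation"])@(d*[1,-1,-1]); e=m["eye"]; return e+d*(z-e[2])/d[2]
def frame():
    s=robot.read_state(); return s,rot(s["tool_rot"])
E
python3 - <<'E'
from h import *
print(imaging.camera_model("top").keys())
for n in("side","top"):
    imaging.get_image(n)
    for t,z in(("box",.05),("catch_top",.058),("lid_edge",.0525),("soap",.04),("rack",.014),("bottle",.1),("mug",.09),("brush",.01)):
        for d in finder.outline_of(n,t)[:2]:
            r=cv2.minAreaRect(np.argwhere(d["mask"])[:,::-1].astype(np.float32))
            print(n,t,round(d["score"],2),np.round(d["position"]),np.round(ray(n,d["position"],z),3),d["mask"].sum(),np.round(cv2.boxPoints(r)).tolist())
print(robot.read_state()["time_s"])
E
```

```text
dict_keys(['K', 'eye', 'rotation'])
side box 0.78 [201. 172.] [0.531 0.171 0.05 ] 2267 [[171.0, 159.0], [230.0, 152.0], [234.0, 194.0], [175.0, 200.0]]
side lid_edge 0.81 [205. 168.] [0.547 0.186 0.052] 1152 [[182.0, 157.0], [226.0, 153.0], [229.0, 179.0], [185.0, 184.0]]
side soap 0.79 [267. 270.] [ 0.553 -0.208  0.04 ] 714 [[248.0, 262.0], [283.0, 262.0], [283.0, 283.0], [248.0, 283.0]]
side soap 0.38 [204. 173.] [0.542 0.179 0.04 ] 2290 [[170.0, 159.0], [230.0, 152.0], [234.0, 193.0], [175.0, 200.0]]
side rack 0.8 [246. 284.] [ 0.505 -0.206  0.014] 943 [[228.0, 289.0], [231.0, 259.0], [289.0, 266.0], [286.0, 297.0]]
side bottle 0.79 [216. 122.] [0.634 0.327 0.1  ] 992 [[205.0, 85.0], [225.0, 85.0], [225.0, 148.0], [205.0, 148.0]]
side bottle 0.34 [202. 169.] [0.521 0.118 0.1  ] 1149 [[182.0, 157.0], [226.0, 152.0], [229.0, 179.0], [185.0, 184.0]]
side mug 0.89 [302. 189.] [ 0.721 -0.048  0.09 ] 1420 [[282.0, 169.0], [323.0, 169.0], [323.0, 212.0], [282.0, 212.0]]
side mug 0.69 [207. 170.] [0.535 0.124 0.09 ] 1176 [[181.0, 157.0], [226.0, 153.0], [229.0, 180.0], [184.0, 184.0]]
top
[... 363 characters left out ...]
 0.91 [201. 197.] [0.563 0.182 0.052] 1331 [[177.0, 212.0], [187.0, 177.0], [223.0, 187.0], [214.0, 222.0]]
top soap 0.74 [319. 203.] [ 0.554 -0.209  0.04 ] 287 [[306.0, 210.0], [317.0, 191.0], [328.0, 197.0], [317.0, 217.0]]
top rack 0.93 [306. 216.] [ 0.513 -0.168  0.014] 449 [[294.0, 216.0], [314.0, 186.0], [334.0, 199.0], [314.0, 229.0]]
top bottle 0.73 [145. 171.] [0.633 0.36  0.1  ] 548 [[126.0, 163.0], [140.0, 149.0], [164.0, 172.0], [150.0, 186.0]]
top mug 0.58 [259. 142.] [ 0.745 -0.001  0.09 ] 590 [[246.0, 125.0], [269.0, 125.0], [269.0, 159.0], [246.0, 159.0]]
top brush 0.75 [384. 187.] [ 0.621 -0.437  0.01 ] 557 [[370.0, 167.0], [383.0, 164.0], [397.0, 221.0], [384.0, 224.0]]
1.0
```

```bash
cat > fit.py <<'E'
from h import *
from scipy.optimize import minimize
def cub(x0,x1,y0,y1,z0,z1): return np.array([[x,y,z] for x in(x0,x1) for y in(y0,y1) for z in(z0,z1)])/1000
BODY=[cub(-80,70,-62,62,0,46),cub(-49.5,73.5,-62,62,48.5,52.5)]
LID=[cub(-49.5,70,-62,62,48.5,52.5)]
SOAP=[cub(-37.5,37.5,-21,21,0,26)]
S=8
def rend(n,parts,p,z):
    T=R.from_euler('z',p[2]).as_matrix()
    m=np.zeros((384*4,512*4),np.uint8)
    for c in parts:
        uv=proj(n,c@T.T+[p[0],p[1],z])
        h=cv2.convexHull(((uv+.5)*4*16).astype(np.int32))
        cv2.fillConvexPoly(m,h,255,shift=4)
    return cv2.resize(m,(512,384),interpolation=cv2.INTER_AREA)/255.
def fit(items,p0,z):
    def f(q):
        p=np.array(p0)+np.array(q)*[.01,.01,.1]; c=0
        for n,parts,mask in items:
            r=rend(n,parts,p,z); c+=1-np.minimum(r,mask).sum()/np.maximum(r,mask).sum()
        return c
    b=minimize(f,[0,0,0],method='Nelder-Mead',options=dict(initial_simplex=[[0,0,0],[1,0,0],[0,1,0],[0,0,1.]]))
    return np.array(p0)+b.x*[.01,.01,.1],b.fun
def best(n,t): return finder.outline_of(n,t)[0]["mask"].astype(float)
E
python3 - <<'E'
from fit import *
M={}
for n in("side","top"):
    imaging.get_image(n)
    im=imaging.get_image(n)
    for t in("box","lid_edge","soap"): M[n,t]=best(n,t)
p0=[.545,.185,-.27]
def pr(a): print(a[0].round(4),np.degrees(a[0][2]).round(1),round(a[1],3))
for I in ([(n,BODY,M[n,"box"]) for n in("side","top")],[("side",BODY,M["side","box"])],[("top",BODY,M["top","box"])],[(n,LID,M[n,"lid_edge"]) for n in("side","top")],
 [(n,BODY,M[n,"box"]) for n in("side","top")]+[(n,LID,M[n,"lid_edge"]) for n in("side","top")]): 
    b=fit(I,p0,0); pr(b)
for I in ([(n,SOAP,M[n,"soap"]) for n in("side","top")],[("side",SOAP,M["side","soap"])],[("top",SOAP,M["top","soap"])]):
    s=fit(I,[.554,-.209,-.52],.014); pr(s)
s=fit([(n,SOAP,M[n,"soap"]) for n in("side","top")],[.554,-.209,-.52],.014)
T=R.from_euler('z',b[0][2]).as_matrix()
for n,(x,y) in(("side",(170,140)),("top",(165,165))):
    im=cv2.resize(imaging.get_image(n)[y:y+75,x:x+75],None,fx=8,fy=8,interpolation=cv2.INTER_CUBIC)
    def dr(P,col):
        uv=((proj(n,P)-[x,y]+.5)*8).astype(int); cv2.polylines(im,[uv.reshape(-1,1,2)],True,col,1)
    for z,x0,x1,yy in((.0525,-.0495,.070,.062),(.046,-.08,.07,.062),(.0,-.08,.07,.062),(.058,-.07,-.052,.013)):
        dr(np.array([[x0,-yy,z],[x1,-yy,z],[x1,yy,z],[x0,yy,z]])@T.T+[*b[0][:2],0],(0,0,255))
    cv2.imwrite(f"pics/box_{n}.png",im)
T=R.from_euler('z',s[0][2]).as_matrix()
o=[]
for n,(x,y) in(("side",(225,240)),("top",(290,175))):
    im=cv2.resize(imaging.get_image(n)[y:y+70,x:x+70],None,fx=5.5,fy=5.5,interpolation=cv2.INTER_CUBIC)
    for z in(.014,.04):
        P=np.array([[-.0375,-.021,z],[.0375,-.021,z],[.0375,.021,z],[-.0375,.021,z]])@T.T+[*s[0][:2],0]
        uv=((proj(n,P)-[x,y]+.5)*5.5).astype(int); cv2.polylines(im,[uv.reshape(-1,1,2)],True,(0,0,255),1)
    o.append(im)
cv2.imwrite("pics/soap0.png",np.hstack(o)); print(robot.read_state()["time_s"])
E
```

```text
[ 0.5414  0.188  -0.2494] -14.3 0.111
[ 0.5381  0.1859 -0.2258] -12.9 0.045
[ 0.5434  0.1878 -0.2361] -13.5 0.043
[ 0.541   0.1898 -0.2401] -13.8 0.118
[ 0.541   0.1889 -0.2446] -14.0 0.238
[ 0.5529 -0.2007 -0.4946] -28.3 1.176
[ 0.5529 -0.2007 -0.4946] -28.3 0.176
[ 0.554 -0.209 -0.52 ] -29.8 1.0
1.7
```

View pics/box_side.png

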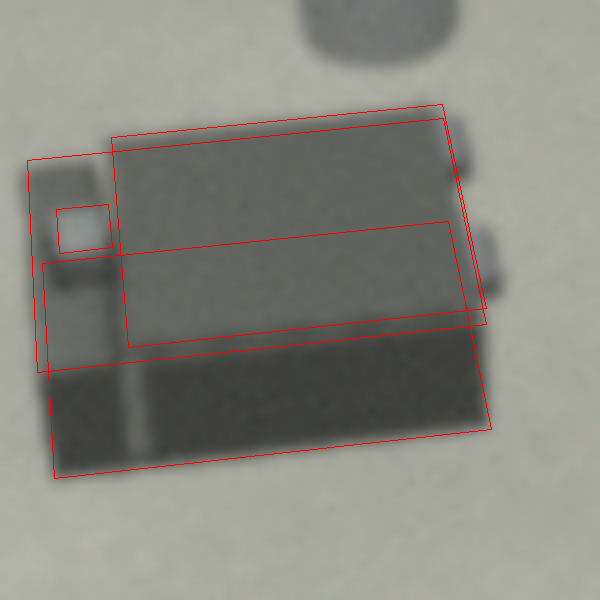

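View pics/box_top.png

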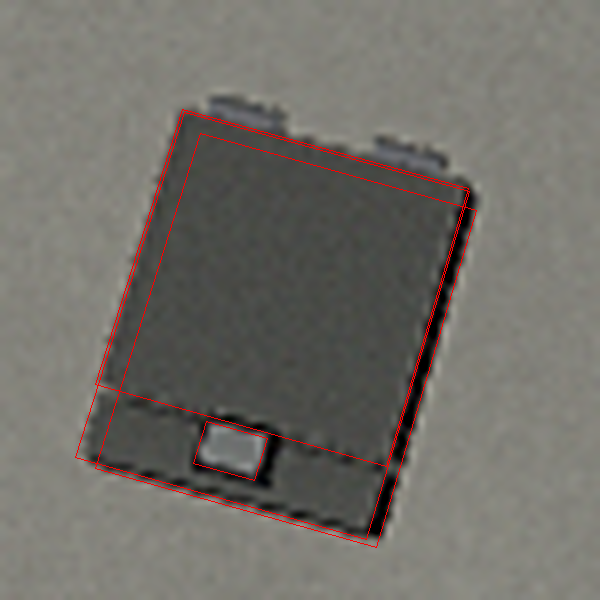

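View pics/soap0.png

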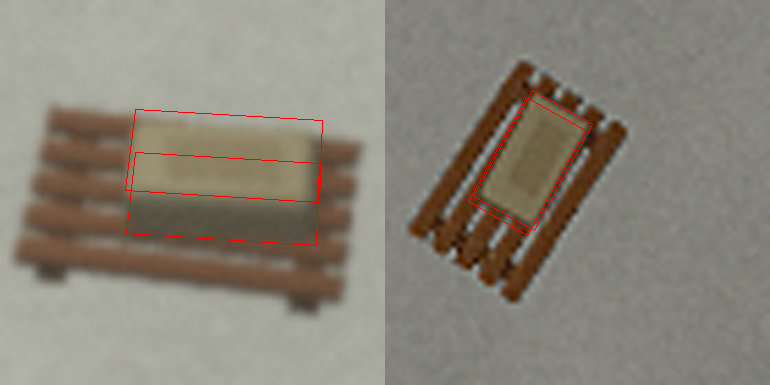

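```bash
python3 - <<'E'
from fit import *
s,T=frame(); print(T.round(3))
# soap: averaged masks
acc={}
for n in("side","top"):
    im=imaging.get_image(n)
    for d in finder.outline_of(n,"soap"):
        if np.hypot(*(np.array(d["position"])-proj(n,[.554,-.209,.027])[0]))<8: acc[n]=d["mask"].astype(float);break
    # colour mask too
    hsv=cv2.cvtColor(im,cv2.COLOR_BGR2HSV); u=proj(n,[.554,-.209,.03])[0].astype(int)
    print(n,u,hsv[u[1],u[0]],acc.get(n,np.zeros(1)).sum())
for I in ([(n,SOAP,acc[n]) for n in acc],)+tuple([(n,SOAP,acc[n])] for n in acc):
    q=fit(I,[.554,-.209,-.52],.014); print(q[0].round(4),np.degrees(q[0][2]).round(1),round(q[1],3))
print(robot.read_state()["time_s"])
E
```

```text
[[ 0.    -0.968  0.25 ]
 [ 0.     0.25   0.968]
 [-1.    -0.     0.   ]]
side [267 273] [ 23  66 146] 684.0
top [318 203] [ 22  94 108] 284.0
[ 0.5531 -0.2014 -0.5109] -29.3 0.276
[ 0.5519 -0.2008 -0.5089] -29.2 0.152
[ 0.5548 -0.2025 -0.4945] -28.3 0.096
1.9
```

```bash
cat >> h.py <<'E'
BX=np.array([.541,.189,0]); BY=np.radians(-13.9)
RB=R.from_euler('z',BY).as_matrix()
TIP=robot.tip_extent
def go(tip,zang=None):
    """tip: world fingertip pos -> tool-frame shift cm, twist rad"""
    s,T=frame(); d=T.T@(np.array(tip)+[0,0,TIP]-s["tool_pos"])*100
    tw=0
    if zang is not None:
        cur=np.degrees(np.arctan2(T[1,2],T[0,2])); tw=-np.radians((zang-cur+180)%360-180)
    print("row",d.round(2),round(tw,3),"dist",round(np.linalg.norm(d),1))
def gob(pb,zang_box=None):
    go(BX+RB@np.array(pb), None if zang_box is None else np.degrees(BY)+zang_box)
def where():
    s,T=frame(); t=s["tool_pos"]-[0,0,TIP]
    b=RB.T@(t-BX); za=np.degrees(np.arctan2(T[1,2],T[0,2]))
    print("t",s["time_s"],"tip w",t.round(4),"box",b.round(4),"zang",za.round(1),"zbox",(za-np.degrees(BY)).round(1),"F",s["force"].round(2),"open",round(s["opening"],4),"x",T[:,0].round(3))
E
python3 - <<'E'
from h import *
where(); go([.47,.25,.24]); go([.5535,-.2015,.09],61.2)
E
```

```text
t 1.9 tip w [0.1813 0.702  0.2186] box [-0.4724  0.4115  0.2186] zang 75.5 zbox 89.4 F [ 0.49  0.62 -0.1 ] open 0.0925 x [ 0.  0. -1.]
row [ -2.14 -39.26 -36.54] 0 dist 53.7
row [ 12.86 -58.63 -78.17] 0.25 dist 98.6
```

```bash
python3 -m inch '[-2,-39,-36.5,0,-2,-39,-36.5,0,-2,-39,-36.5,0,-2,-39,-36.5,0,-2,-39,-36.5,0,-2,-39,-36.5,0,-2,-39,-36.5,0,-2,-39,-36.5,0,-2,-39,-36.5,0,-2,-39,-36.5,0,-2,-39,-36.5,0,-2,-39,-36.5,0,12,-58.6,-78.2,0.05,12,-58.6,-78.2,0.1,12,-58.6,-78.2,0.15,12,-58.6,-78.2,0.2,12,-58.6,-78.2,0.25,12,-58.6,-78.2,0.25,12,-58.6,-78.2,0.25,12,-58.6,-78.2,0.25]' 0; python3 - <<'E'
from h import *
where(); go([.5535,-.2015,.06],61.2)
E
```

```text
time_s: 3.57
tool_pos: [0.5171, -0.0353, 0.3329]
tool_rot: [-58.2, 89.9, 3.0]
force: [0.4, 0.4, -0.2]
opening: 0.0934
t 3.5667 tip w [ 0.5171 -0.0353  0.1468] box [ 0.0306 -0.2235  0.1468] zang 61.2 zbox 75.1 F [ 0.42  0.43 -0.19] open 0.0934 x [ 0.001  0.    -1.   ]
row [  8.68 -11.19 -12.81] 0.0 dist 19.1
```

```bash
python3 -m inch '[8.7,-11.2,-12.8,0,8.7,-11.2,-12.8,0,8.7,-11.2,-12.8,0,8.7,-11.2,-12.8,0,8.7,-11.2,-12.8,0,8.7,-11.2,-12.8,0]'; python3 - <<'E'
from h import *
where(); go([.5535,-.2015,.019],61.2)
o=[]
for n,(x,y) in(("side",(200,200)),("top",(250,140))):
    im=cv2.resize(imaging.get_image(n)[y:y+120,x:x+120],None,fx=3.3,fy=3.3,interpolation=cv2.INTER_CUBIC)
    o.append(im)
cv2.imwrite("pics/pre.png",np.hstack(o))
E
```

```text
time_s: 4.07
tool_pos: [0.5534, -0.2072, 0.2436]
tool_rot: [-170.0, 89.9, -109.1]
force: [-0.1, 0.3, -0.7]
opening: 0.0928
t 4.0667 tip w [ 0.5534 -0.2072  0.0575] box [ 0.1072 -0.3817  0.0575] zang 60.8 zbox 74.7 F [-0.09  0.34 -0.7 ] open 0.0928 x [-0.001 -0.002 -1.   ]
row [3.85 0.27 0.52] -0.006 dist 3.9
```

View pics/pre.png

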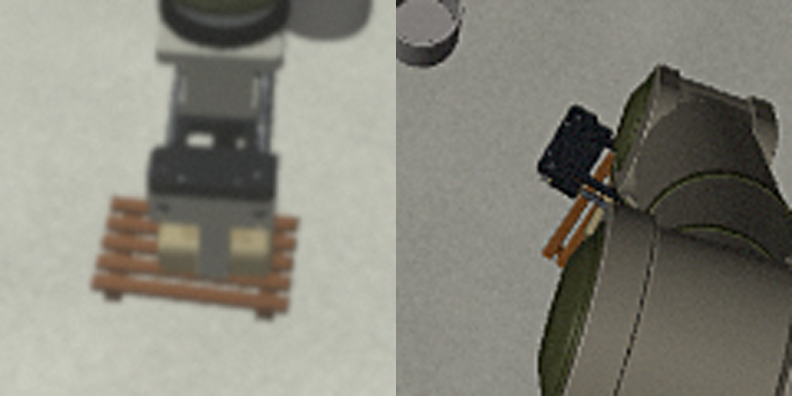

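The side view shows the near finger straddling the middle of the soap (soap showing equally left at x≈178 and right at x≈250 in the crop). Going down.

```bash
python3 -m inch '[1.5,0.2,0.5,-0.006,3,0.27,0.5,-0.006,3.85,0.27,0.52,-0.006,3.85,0.27,0.52,-0.006,3.85,0.27,0.52,-0.006,3.85,0.27,0.52,-0.006]'; python3 - <<'E'
from h import *
where(); go([.5535,-.2015,.019],61.2)
E
```

```text
time_s: 4.67
tool_pos: [0.5539, -0.196, 0.2076]
tool_rot: [-44.5, 90.0, 17.0]
force: [-0.2, -0.6, 0.1]
opening: 0.093
t 4.6667 tip w [ 0.5539 -0.196   0.0215] box [ 0.105  -0.3707  0.0215] zang 61.5 zbox 75.4 F [-0.17 -0.57  0.06] open 0.093 x [ 0.001  0.    -1.   ]
row [ 0.25 -0.23 -0.5 ] 0.005 dist 0.6
```

```bash
python3 -m inch '[0.25,-0.2,-0.5,0.005,0.25,-0.2,-0.5,0.005,0.25,-0.2,-0.5,0.005,0.25,-0.2,-0.5,0.005,0.25,-0.2,-0.5,0.005,0.25,-0.2,-0.5,0.005]'; python3 - <<'E'
from h import *
where(); go([.5535,-.2015,.019],61.2)
E
```

```text
time_s: 5.17
tool_pos: [0.5532, -0.2014, 0.2052]
tool_rot: [-43.2, 90.0, 18.0]
force: [0.7, 0.1, 1.2]
opening: 0.0927
t 5.1667 tip w [ 0.5532 -0.2014  0.0191] box [ 0.1057 -0.376   0.0191] zang 61.2 zbox 75.1 F [0.71 0.09 1.16] open 0.0927 x [ 0.001  0.    -1.   ]
row [ 0.01 -0.03  0.  ] -0.0 dist 0.0
```

```bash
python3 -m inch '[0,0,0,0,0,0,0,0,0,0,0,0,0,0,0,0,0,0,0,0,0,0,0,0,0,0,0,0,0,0,0,0,0,0,0,0,0,0,0,0]' 255; python3 - <<'E'
from h import *
where(); go([.5535,-.2015,.14],61.2)
E
```

```text
time_s: 6.0
tool_pos: [0.5532, -0.2015, 0.2052]
tool_rot: [-45.0, 90.0, 16.2]
force: [-0.4, -0.8, 0.9]
opening: 0.042
t 6.0 tip w [ 0.5532 -0.2015  0.0191] box [ 0.1056 -0.3761  0.0191] zang 61.2 zbox 75.1 F [-0.39 -0.76  0.86] open 0.042 x [ 0.001  0.    -1.   ]
row [-12.09  -0.04   0.02] -0.0 dist 12.1
```

```bash
python3 -m inch '[-4,0,0,0,-8,0,0,0,-12,0,0,0,-12,0,0,0]'; python3 - <<'E'
from h import *
where(); gob([-.019,0,.10],0)
E
```

```text
time_s: 6.33
tool_pos: [0.5545, -0.2022, 0.3318]
tool_rot: [-74.7, 89.4, -13.5]
force: [-0.1, -1.6, -0.9]
opening: 0.0416
t 6.3333 tip w [ 0.5545 -0.2022  0.1457] box [ 0.1071 -0.3765  0.1457] zang 61.1 zbox 75.0 F [-0.06 -1.62 -0.94] open 0.0416 x [ 0.01  -0.002 -1.   ]
row [ 4.45 21.94 33.11] 1.31 dist 40.0
```

```bash
python3 -m inch '[0,2,3,0.12,0,4,6,0.24,0,6,9,0.36,0,8,12,0.48,0,10,15,0.6,0,12,18,0.72,0,14,21,0.84,0,16,24,0.96,0,18,27,1.08,0,20,30,1.2,0,21,32,1.28,1,21.9,33.1,1.31,2,21.9,33.1,1.31,2,21.9,33.1,1.31,2,21.9,33.1,1.31,2,21.9,33.1,1.31]'; python3 - <<'E'
from h import *
where(); gob([-.019,0,.08],0)
imaging.get_image("side"); im=imaging.get_image("side")[100:250,120:320]
cv2.imwrite("pics/over.png",cv2.resize(im,None,fx=4,fy=4,interpolation=cv2.INTER_CUBIC))
E
```

```text
time_s: 7.67
tool_pos: [0.5229, 0.1915, 0.3107]
tool_rot: [-3.0, 89.4, -17.1]
force: [0.3, -0.6, -1.4]
opening: 0.0422
t 7.6667 tip w [0.5229 0.1915 0.1246] box [-0.0182 -0.0019  0.1246] zang -14.0 zbox -0.1 F [ 0.3  -0.6  -1.45] open 0.0422 x [ 0.01  -0.003 -1.   ]
row [ 4.46  0.19 -0.13] -0.002 dist 4.5
```

View pics/over.png

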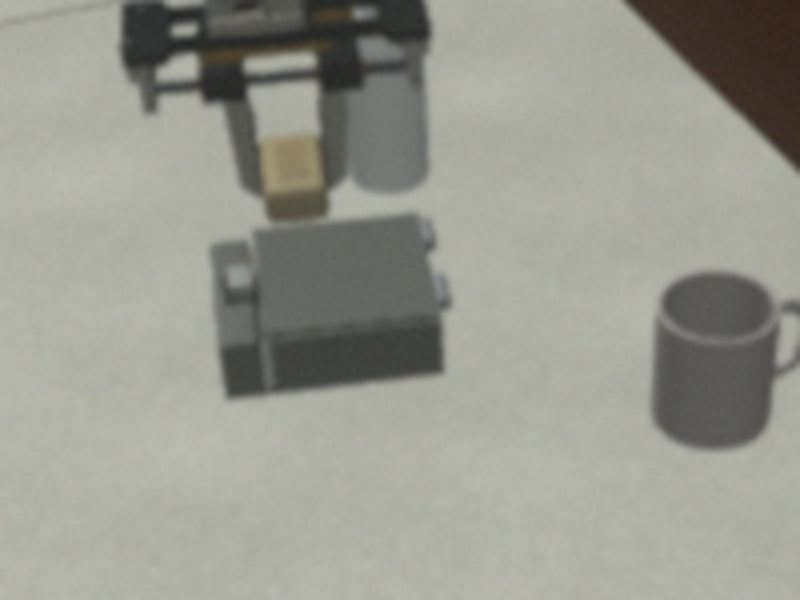

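```bash
sed -i 's/t=s\["tool_pos"\]-\[0,0,TIP\]/t=s["tool_pos"]+T[:,0]*TIP/; s/np.array(tip)+\[0,0,TIP\]-s\["tool_pos"\]/np.array(tip)-T[:,0]*TIP-s["tool_pos"]/' h.py; python3 - <<'E'
from h import *
where(); gob([-.019,0,.066],0)
E
```

```text
t 7.7667 tip w [0.525  0.1914 0.125 ] box [-0.0161 -0.0016  0.125 ] zang -14.0 zbox -0.1 F [ 0.07  0.21 -1.2 ] open 0.0423 x [ 0.01  -0.002 -1.   ]
row [ 5.89  0.15 -0.35] -0.002 dist 5.9
```

```bash
python3 -m inch '[2,0.1,-0.2,0,4,0.15,-0.35,0,5,0.15,-0.35,0,5.9,0.15,-0.35,0,5.9,0.15,-0.35,0,5.9,0.15,-0.35,0,5.9,0.15,-0.35,0,5.9,0.15,-0.35,0]'; python3 - <<'E'
from h import *
where(); gob([-.019,0,.066],0)
o=[]
for n,(x,y) in(("side",(160,110)),("top",(160,150))):
    im=imaging.get_image(n)[y:y+100,x:x+100]
    o.append(cv2.resize(im,None,fx=4,fy=4,interpolation=cv2.INTER_CUBIC))
cv2.imwrite("pics/over2.png",np.hstack(o))
E
```

```text
time_s: 8.43
tool_pos: [0.5209, 0.1939, 0.2528]
tool_rot: [5.0, 89.3, -9.0]
force: [0.8, -0.1, -0.6]
opening: 0.0416
t 8.4333 tip w [0.523  0.1936 0.0667] box [-0.0185  0.0001  0.0667] zang -14.0 zbox -0.1 F [ 0.84 -0.07 -0.6 ] open 0.0416 x [ 0.011 -0.002 -1.   ]
row [ 0.07 -0.01 -0.05] -0.002 dist 0.1
```

View pics/over2.png

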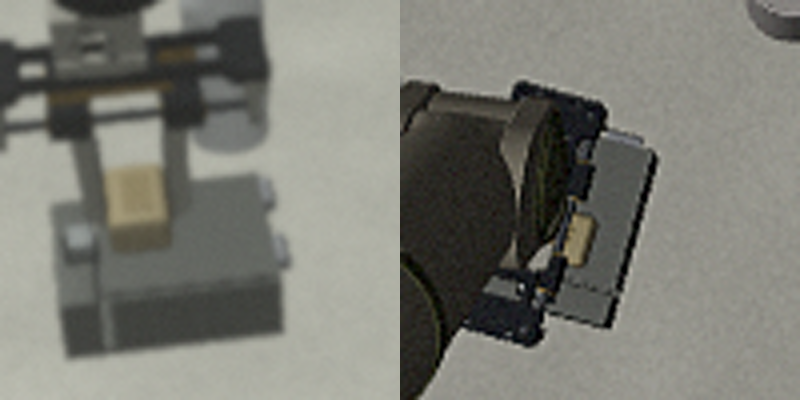

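```bash
python3 - <<'E'
from h import *
s,T=frame(); tip=s["tool_pos"]+T[:,0]*TIP
for n,(x,y) in(("side",(160,110)),("top",(160,150))):
    im=cv2.resize(imaging.get_image(n)[y:y+75,x:x+75],None,fx=5.2,fy=5.2,interpolation=cv2.INTER_CUBIC)
    def dr(P,c):
        uv=((proj(n,P)-[x,y]+.5)*5.2).astype(int); cv2.polylines(im,[uv.reshape(-1,1,2)],True,c,1)
    for a in(-.005,.021):  # soap outline
        dr([tip+T@np.array([-a if 0 else -a,dy,dz]) for dy,dz in((-.0375,-.021),(.0375,-.021),(.0375,.021),(-.0375,.021))],(0,0,255))
    for z0 in(-.0385,.021):
        dr([tip+T@np.array([0,dy,dz]) for dy,dz in((-.0075,z0),(.0075,z0),(.0075,z0+.0175),(-.0075,z0+.0175))],(255,0,0))
    for z,x0,x1,yy in((.0525,-.0495,.070,.062),(.058,-.07,-.052,.013)):
        dr(np.array([[x0,-yy,z],[x1,-yy,z],[x1,yy,z],[x0,yy,z]])@RB.T+BX,(0,255,0))
    o=im if n=="side" else np.hstack([o,im])
cv2.imwrite("pics/over3.png",o)
E
```

```text
(no output)
```

View pics/over3.png

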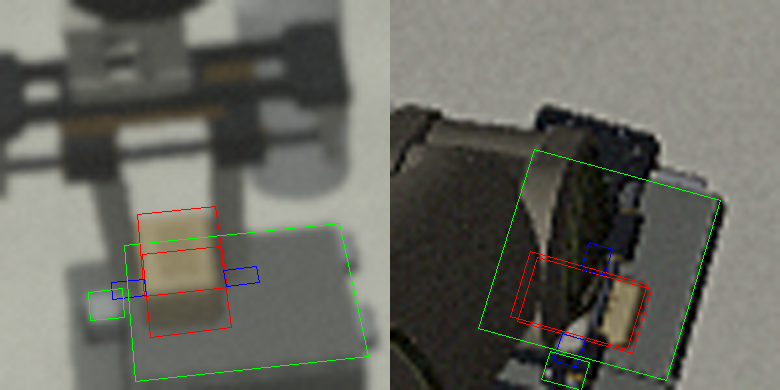

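```bash
python3 - <<'E'
from h import *
where(); gob([-.021,0,.0572],0)
E
```

```text
t 8.6333 tip w [0.5227 0.1937 0.0664] box [-0.0189  0.0002  0.0664] zang -14.0 zbox -0.1 F [-0.65 -0.   -0.81] open 0.0419 x [ 0.011 -0.002 -1.   ]
row [ 0.91 -0.02 -0.22] -0.002 dist 0.9
```

```bash
python3 -m inch '[0.1,0,-0.1,0,0.3,0,-0.22,0,0.5,0,-0.22,0,0.7,0,-0.22,0,0.8,0,-0.22,0,0.9,0,-0.22,0,0.9,0,-0.22,0,0.9,0,-0.22,0,0.9,0,-0.22,0]'; python3 - <<'E'
from h import *
where(); gob([-.021,0,.0572],0)
E
```

```text
time_s: 9.38
tool_pos: [0.5185, 0.1946, 0.2435]
tool_rot: [4.1, 89.4, -9.9]
force: [-0.4, -0.2, 0.9]
opening: 0.042
t 9.3833 tip w [0.5205 0.1942 0.0574] box [-0.0211  0.0002  0.0574] zang -14.0 zbox -0.1 F [-0.39 -0.23  0.92] open 0.042 x [ 0.011 -0.002 -1.   ]
row [ 0.02 -0.02  0.01] -0.002 dist 0.0
```

```bash
python3 -m inch '[0,0,0,0,0,0,0,0,0,0,0,0,0,0,0,0,0,0,0,0]' 124; python3 - <<'E'
from h import *
where(); gob([-.021,0,.0572],0)
imaging.get_image("side"); im=imaging.get_image("side")[130:205,160:260]
cv2.imwrite("pics/rel.png",cv2.resize(im,None,fx=7,fy=7,interpolation=cv2.INTER_CUBIC))
E
```

```text
time_s: 9.8
tool_pos: [0.5186, 0.1946, 0.2435]
tool_rot: [4.2, 89.4, -9.8]
force: [0.0, 0.2, -0.3]
opening: 0.0478
t 9.8 tip w [0.5206 0.1942 0.0574] box [-0.0211  0.0002  0.0574] zang -14.0 zbox -0.1 F [ 0.    0.17 -0.31] open 0.0478 x [ 0.011 -0.002 -1.   ]
row [ 0.02 -0.02  0.01] -0.002 dist 0.0
```

View pics/rel.png

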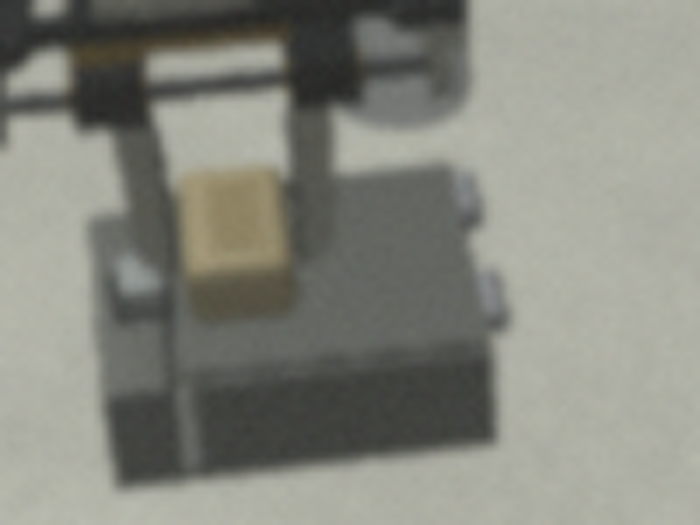

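```bash
python3 -m inch '[0.15,0,0,0,0.3,0,0,0,0.4,0,0,0,0.42,0,0,0,0.42,0,0,0,0.42,0,0,0]'; python3 - <<'E'
from h import *
where()
imaging.get_image("side"); im=imaging.get_image("side")[130:205,160:260]
cv2.imwrite("pics/press.png",cv2.resize(im,None,fx=7,fy=7,interpolation=cv2.INTER_CUBIC))
E
```

```text
time_s: 10.4
tool_pos: [0.5193, 0.1945, 0.2396]
tool_rot: [7.0, 89.3, -7.0]
force: [1.3, -0.1, 4.9]
opening: 0.0478
t 10.4 tip w [0.5216 0.1942 0.0535] box [-0.0201  0.0004  0.0535] zang -14.0 zbox -0.1 F [ 1.32 -0.08  4.93] open 0.0478 x [ 0.013 -0.002 -1.   ]
```

View pics/press.png

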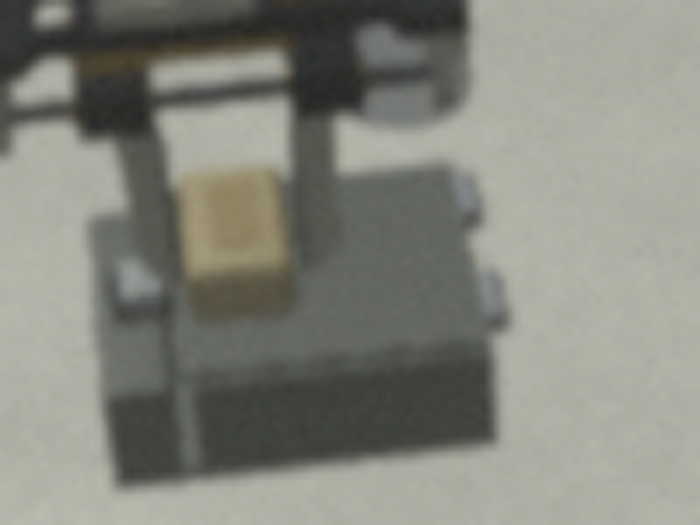

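```bash
python3 -m inch '[0.08,0,0,0,0.08,0,0,0]'; python3 -m inch '[0,0,0,0,0,0,0,0,0,0,0,0,0,0,0,0,0,0,0,0]' 255; python3 - <<'E'
from h import *
where()
E
```

```text
time_s: 10.67
tool_pos: [0.5195, 0.1944, 0.239]
tool_rot: [8.6, 89.2, -5.5]
force: [1.3, -0.6, 5.0]
opening: 0.0476
time_s: 11.08
tool_pos: [0.5194, 0.1944, 0.2389]
tool_rot: [8.1, 89.3, -5.9]
force: [-0.3, 0.8, 2.2]
opening: 0.0418
t 11.0833 tip w [0.5218 0.1942 0.0529] box [-0.0199  0.0004  0.0529] zang -14.0 zbox -0.1 F [-0.26  0.78  2.17] open 0.0418 x [ 0.013 -0.001 -1.   ]
```

```bash
python3 - <<'E'
from h import *
for i in range(5):
    im=imaging.get_image("side"); print(robot.read_state()["force"].round(2))
im=im[130:205,160:260]
cv2.imwrite("pics/grip2.png",cv2.resize(im,None,fx=7,fy=7,interpolation=cv2.INTER_CUBIC))
E
```

```text
[-0.43  0.21  2.24]
[-0.45  0.12  2.5 ]
[-0.3  -0.45  2.33]
[-0.92  0.54  0.8 ]
[-0.56  0.06  2.9 ]
```

View pics/grip2.png

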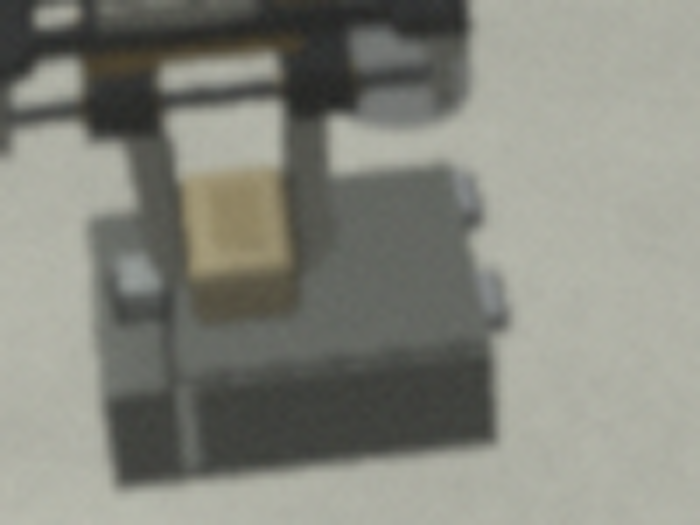

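```bash
python3 - <<'E'
import cv2,numpy as np
o=[cv2.imread("pics/%s.png"%n)[200:350,60:340] for n in("rel","press","grip2")]
cv2.imwrite("pics/cmp.png",cv2.resize(np.vstack(o),None,fx=1.3,fy=1.3))
E
```

```text
(no output)
```

View pics/cmp.png

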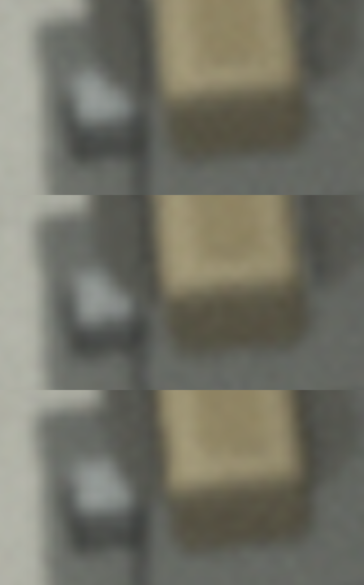

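```bash
python3 -m inch '[0,0,0,0,0,0,0,0,0,0,0,0,-0.1,0,0,0,-0.2,0,0,0,-0.3,0,0,0,-0.4,0,0,0,-0.5,0,0,0,-0.6,0,0,0,-0.65,0,0,0,-0.65,0,0,0,-0.65,0,0,0]' 133; python3 - <<'E'
from h import *
where();gob([-.025,0,.0595],0)
imaging.get_image("side"); im=imaging.get_image("side")[130:205,160:260]
cv2.imwrite("pics/up1.png",cv2.resize(im,None,fx=7,fy=7,interpolation=cv2.INTER_CUBIC))
E
```

```text
time_s: 12.33
tool_pos: [0.5193, 0.1945, 0.2455]
tool_rot: [8.3, 89.3, -5.7]
force: [0.2, -0.2, -0.4]
opening: 0.0443
t 12.3333 tip w [0.5217 0.1943 0.0594] box [-0.02    0.0005  0.0594] zang -14.0 zbox -0.1 F [ 0.19 -0.17 -0.35] open 0.0443 x [ 0.013 -0.001 -1.   ]
row [-0.02 -0.05 -0.5 ] -0.002 dist 0.5
```

View pics/up1.png

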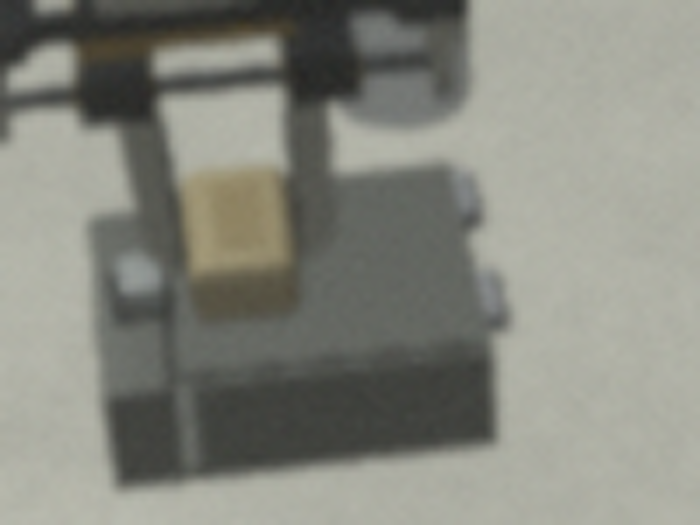

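Lid is down again (button slipped off, relatched), soap flat on the lid at (240,240). Shift the hand 5 mm forward over the button.

```bash
python3 -m inch '[0,0,-0.15,0,0,0,-0.3,0,0,-0.05,-0.45,0,0,-0.05,-0.55,0,0,-0.05,-0.55,0,0,-0.05,-0.55,0]'; python3 - <<'E'
from h import *
where();gob([-.025,0,.0545],0)
imaging.get_image("side"); im=imaging.get_image("side")[130:205,160:260]
cv2.imwrite("pics/sh.png",cv2.resize(im,None,fx=7,fy=7,interpolation=cv2.INTER_CUBIC))
E
```

```text
time_s: 12.93
tool_pos: [0.5137, 0.1953, 0.2454]
tool_rot: [8.2, 89.3, -5.9]
force: [-0.4, -0.0, -0.6]
opening: 0.0447
t 12.9333 tip w [0.516  0.1951 0.0593] box [-0.0257 -0.0001  0.0593] zang -14.0 zbox -0.1 F [-0.4  -0.04 -0.62] open 0.0447 x [ 0.013 -0.001 -1.   ]
row [0.48 0.01 0.07] -0.002 dist 0.5
```

View pics/sh.png

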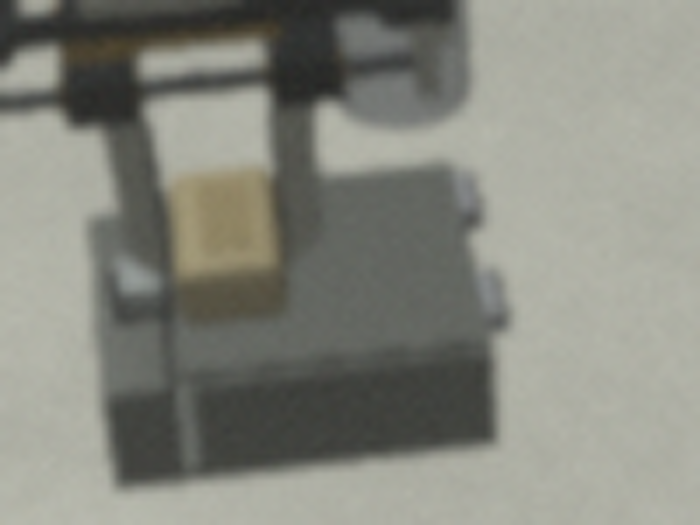

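```bash
python3 -m inch '[0.2,0,0,0,0.4,0,0,0,0.55,0,0,0,0.62,0,0,0,0.62,0,0,0,0.62,0,0,0]'; python3 - <<'E'
from h import *
where()
imaging.get_image("side"); im=imaging.get_image("side")[130:205,160:260];print(robot.read_state()["force"])
cv2.imwrite("pics/pr2.png",cv2.resize(im,None,fx=7,fy=7,interpolation=cv2.INTER_CUBIC))
E
```

```text
time_s: 13.53
tool_pos: [0.5138, 0.1953, 0.2393]
tool_rot: [9.7, 89.3, -4.4]
force: [-0.4, 0.3, 5.8]
opening: 0.0445
t 13.5333 tip w [0.5161 0.1951 0.0532] box [-0.0256 -0.      0.0532] zang -14.0 zbox -0.1 F [-0.44  0.32  5.78] open 0.0445 x [ 0.012 -0.001 -1.   ]
[-1.65655404 -1.11045912  5.8078235 ]
```

View pics/pr2.png

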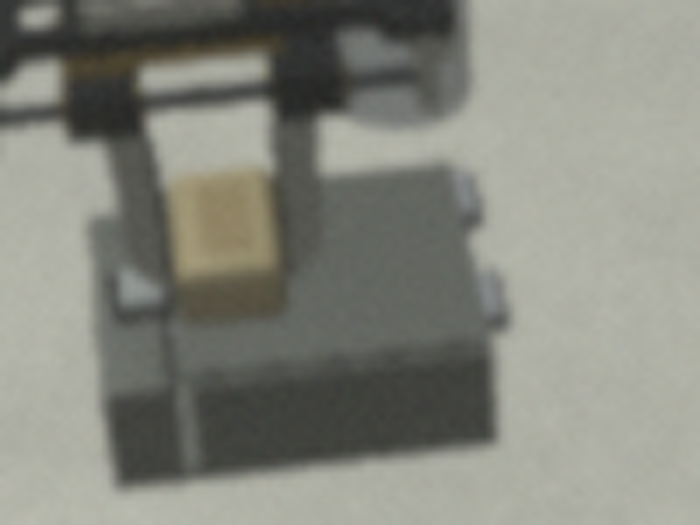

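```bash
python3 -m inch '[-0.1,0,0,0,-0.2,0,0,0,-0.3,0,0,0,-0.4,0,0,0,-0.5,0,0,0,-0.6,0,0,0,-0.7,0,0,0,-0.8,0,0,0,-0.8,0,0,0,-0.8,0,0,0]'; python3 - <<'E'
from h import *
where()
imaging.get_image("side"); im=imaging.get_image("side")[130:205,160:260];print(robot.read_state()["force"])
cv2.imwrite("pics/pr3.png",cv2.resize(im,None,fx=7,fy=7,interpolation=cv2.INTER_CUBIC))
E
```

```text
time_s: 14.47
tool_pos: [0.5139, 0.1953, 0.2474]
tool_rot: [9.9, 89.3, -4.2]
force: [1.0, 0.4, 1.8]
opening: 0.0446
t 14.4667 tip w [0.5163 0.1951 0.0613] box [-0.0255  0.      0.0613] zang -14.0 zbox -0.1 F [1.   0.36 1.78] open 0.0446 x [ 0.013 -0.001 -1.   ]
[ 0.71482902 -0.33736792  2.6551949 ]
```

View pics/pr3.png

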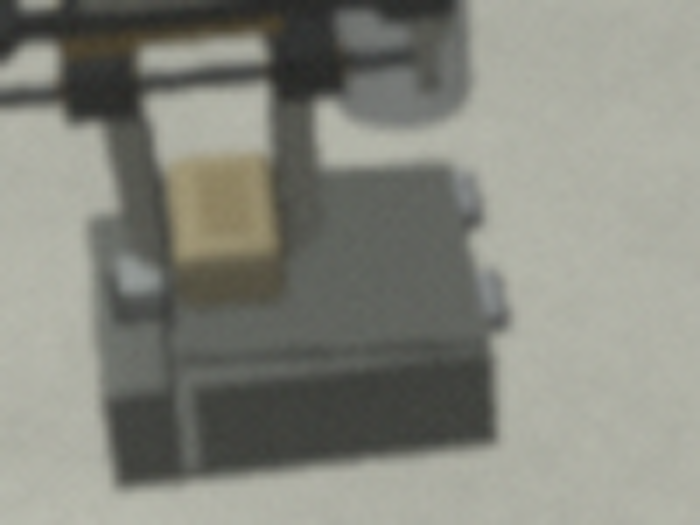

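```bash
python3 -m inch '[0,0,0,0,0,0,0,0,0,0,0,0,0,0,0,0]' 255; python3 - <<'E'
from h import *
where()
s,T=frame(); tip=s["tool_pos"]+T[:,0]*TIP
def row(c,z):
    return (T.T@(BX+RB@np.array([c,0,z])-tip)*100).round(2)
out=[]
for th in np.arange(.12,1.60,.05):
    if th<.3: z=50.5+2+123*np.sin(th); c=-25.5+ (th-.07)/.23*12; 
    else:
        r=117-(th-.3)*26; F=np.array([73.5-r*np.cos(th)+2*np.sin(th),50.5+r*np.sin(th)+2*np.cos(th)]); c=F[0]+31; z=F[1]
    out.append((th,c,z)); print(round(th,2),round(c,1),round(z,1),row(c/1000,z/1000)[[0,2]])
E
```

```text
time_s: 14.9
tool_pos: [0.5136, 0.1953, 0.2473]
tool_rot: [9.9, 89.3, -4.2]
force: [-0.3, -0.4, 2.6]
opening: 0.0421
t 14.9 tip w [0.5158 0.1952 0.0612] box [-0.0259 -0.      0.0612] zang -14.0 zbox -0.1 F [-0.32 -0.36  2.65] open 0.0421 x [ 0.012 -0.001 -1.   ]
0.12 -22.9 67.2 [-0.59  0.31]
0.17 -20.3 73.3 [-1.2   0.58]
0.22 -17.7 79.3 [-1.8   0.84]
0.27 -15.1 85.3 [-2.39  1.11]
0.32 -5.4 89.0 [-2.75  2.08]
0.37 -2.2 94.0 [-3.25  2.41]
0.42 1.3 98.8 [-3.72  2.77]
0.47 5.0 103.3 [-4.16  3.14]
0.52 8.9 107.5 [-4.59  3.54]
0.57 13.0 111.5 [-4.98  3.95]
0.62 17.2 115.3 [-5.35  4.38]
0.67 21.6 118.7 [-5.69  4.82]
0.72 26.1 122.0 [-6.01  5.27]
0.77 30.7 124.9 [-6.29  5.73]
0.82 35.4 127.5 [-6.55  6.21]
0.87 40.1 129.9 [-6.78  6.69]
0.92 45.0 132.0 [-6.99  7.17]
0.97 49.9 133.8 [-7.16  7.66]
1.02 54.8 135.3 [-7.31  8.15]
1.07 59.7 136.5 [-7.43  8.65]
1.12 64.6 137.5 [-7.52  9.14]
1.17 69.5 138.2 [-7.58  9.63]
1.22 74.4 138.6 [-7.61 10.12]
1.27 79.2 138.8 [-7.62 10.6 ]
1.32 84.0 138.6 [-7.61 11.08]
1.37 88.7 138.3 [-7.57 11.55]
1.42 93.3 137.7 [-7.5  12.01]
1.47 97.8 136.8 [-7.41 12.46]
1.52 102.2 135.8 [-7.3 12.9]
1.57 106.4 134.5 [-7.16 13.32]
```

```bash
python3 -m inch '[-0.3,0,0.1,0,-0.6,0,0.3,0,-0.9,0,0.45,0,-1.2,0,0.6,0,-1.5,0,0.7,0,-1.8,0,0.85,0,-2.1,0,1.1,0,-2.4,0,1.4,0,-2.75,0,1.9,0,-3.2,0,2.3,0,-3.7,0,2.7,0,-4.2,0,3.1,0,-4.6,0,3.5,0,-5,0,3.9,0,-5.2,0,4.1,0,-5.2,0,4.1,0]'; python3 - <<'E'
from h import *
where()
imaging.get_image("side"); im=imaging.get_image("side")[90:210,140:290]
cv2.imwrite("pics/sw1.png",cv2.resize(im,None,fx=5,fy=5,interpolation=cv2.INTER_CUBIC))
s,T=frame(); tip=s["tool_pos"]+T[:,0]*TIP
for c,z in((30.7,125),(54.8,135.3),(84,138.6),(106,140),(130,140),(150,140)): print(c,z,(T.T@(BX+RB@np.array([c,0,z])/1-0)*0 if 0 else (T.T@(BX+RB@(np.array([c,0,z])/1000)-tip)*100).round(2)))
E
```

```text
time_s: 16.23
tool_pos: [0.5534, 0.1853, 0.3004]
tool_rot: [11.2, 89.2, -2.9]
force: [0.4, -0.5, -0.1]
opening: 0.0428
t 16.2333 tip w [0.5559 0.1851 0.1143] box [ 0.0154 -0.0002  0.1143] zang -14.1 zbox -0.2 F [ 0.36 -0.49 -0.14] open 0.0428 x [ 0.013 -0.001 -1.   ]
30.7 125 [-1.11  0.03  1.6 ]
54.8 135.3 [-2.11  0.04  4.03]
84 138.6 [-2.4   0.04  6.95]
106 140 [-2.51  0.05  9.15]
130 140 [-2.48  0.06 11.55]
150 140 [-2.45  0.06 13.55]
```

View pics/sw1.png

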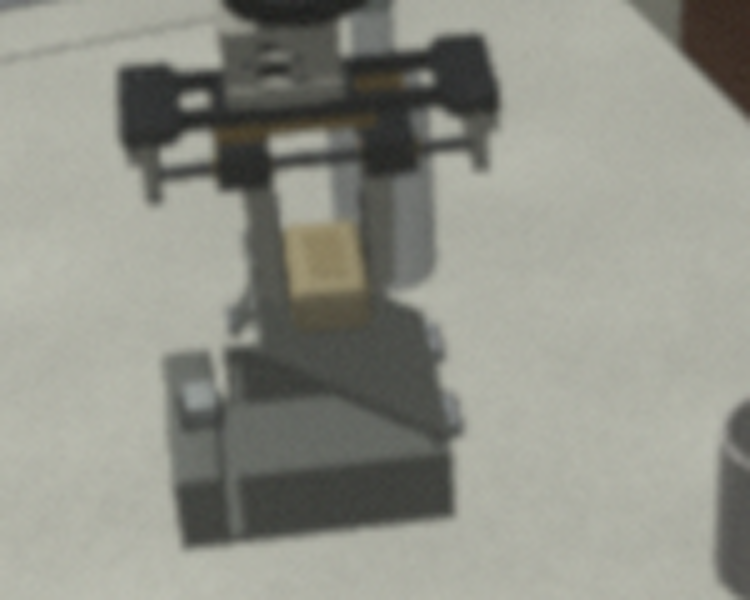

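The lid rests against the front finger at about 0.5 rad (edge at (235,350)), soap held at (325,275). Continue the arc.

```bash
python3 -m inch '[-0.25,0,0.3,0,-0.55,0,0.7,0,-0.85,0,1.1,0,-1.1,0,1.6,0,-1.35,0,2,0,-1.6,0,2.5,0,-1.8,0,3,0,-2,0,3.5,0,-2.1,0,4,0,-2.2,0,4.5,0,-2.3,0,5,0,-2.35,0,5.5,0,-2.4,0,6,0,-2.4,0,6.5,0,-2.4,0,6.9,0,-2.4,0,7.2,0,-2.4,0,7.2,0]'; python3 - <<'E'
from h import *
where()
imaging.get_image("side"); im=imaging.get_image("side")[70:210,140:310]
cv2.imwrite("pics/sw2.png",cv2.resize(im,None,fx=4.2,fy=4.2,interpolation=cv2.INTER_CUBIC))
s,T=frame(); tip=s["tool_pos"]+T[:,0]*TIP
for c,z in((106,140),(130,140),(150,140)): print(c,z,(T.T@(BX+RB@(np.array([c,0,z])/1000)-tip)*100).round(2))
E
```

```text
time_s: 17.75
tool_pos: [0.6231, 0.1677, 0.3247]
tool_rot: [9.5, 89.2, -4.6]
force: [-0.5, 0.2, -1.6]
opening: 0.0422
t 17.75 tip w [0.6256 0.1675 0.1386] box [ 0.0872 -0.0005  0.1386] zang -14.1 zbox -0.2 F [-0.53  0.2  -1.62] open 0.0422 x [ 0.013 -0.001 -1.   ]
106 140 [-0.13  0.06  1.96]
130 140 [-0.1   0.06  4.36]
150 140 [-0.08  0.07  6.36]
```

View pics/sw2.png

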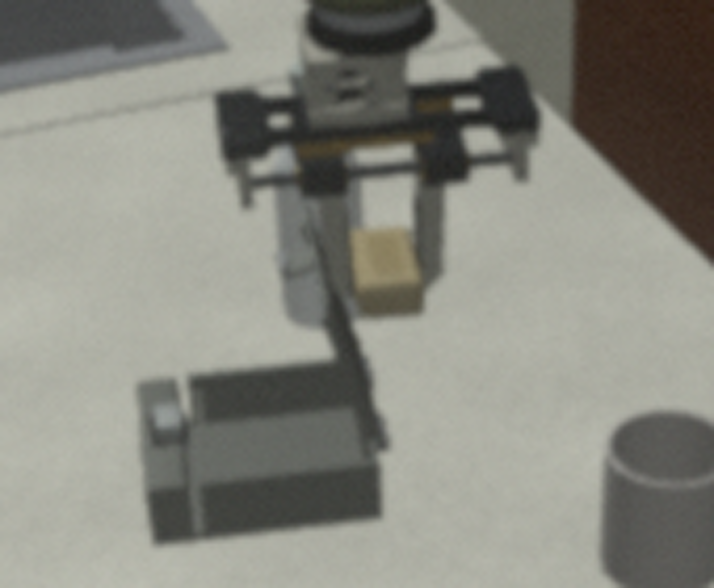

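Lid near 1.3 rad against the finger (edge at (318,215)). Follow it slowly to the stop.

```bash
python3 -m inch '[0,0,0.3,0,0,0,0.6,0,0,0,0.9,0,0,0,1.3,0,0,0,1.7,0,0,0,2.1,0,0,0,2.5,0,0,0,2.9,0,0,0,3.3,0,0,0,3.7,0,0,0,4.1,0,0,0,4.5,0,0,0,4.9,0,0,0,5.3,0,0,0,5.7,0,0,0,6.1,0,0,0,6.5,0,0,0,6.5,0]'; python3 - <<'E'
from h import *
where()
imaging.get_image("side"); im=imaging.get_image("side")[70:210,140:310]
cv2.imwrite("pics/sw3.png",cv2.resize(im,None,fx=4.2,fy=4.2,interpolation=cv2.INTER_CUBIC))
gob([.152,0,.21],0); gob([.012,0,.21],0)
E
```

```text
time_s: 19.35
tool_pos: [0.6862, 0.1518, 0.3254]
tool_rot: [8.7, 89.2, -5.3]
force: [-0.5, -0.2, -1.0]
opening: 0.042
t 19.35 tip w [0.6887 0.1516 0.1393] box [ 0.1523 -0.0009  0.1393] zang -14.1 zbox -0.2 F [-0.49 -0.19 -1.02] open 0.042 x [ 0.013 -0.001 -1.   ]
row [-7.08  0.09  0.14] -0.003 dist 7.1
row [ -7.25   0.05 -13.86] -0.003 dist 15.6
```

View pics/sw3.png

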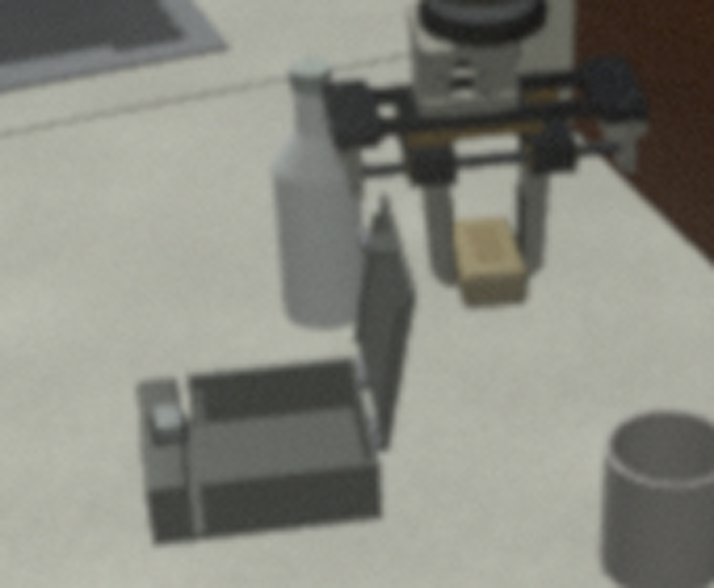

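```bash
python3 -m inch '[-2.5,0,0,0,-5,0,0,0,-7,0,0,0,-7.2,0,-2.5,-0.1,-7.2,0,-5,-0.22,-7.2,0,-7.5,-0.34,-7.2,0,-10,-0.46,-7.2,0,-12,-0.58,-7.2,0,-13.5,-0.7,-7.2,0,-13.9,-0.82,-7.2,0,-13.9,-0.94,-7.2,0,-13.9,-1.06,-7.2,0,-13.9,-1.18,-7.2,0,-13.9,-1.3,-7.2,0,-13.9,-1.42,-7.2,0,-13.9,-1.54,-7.2,0,-13.9,-1.57,-7.2,0,-13.9,-1.57,-7.2,0,-13.9,-1.57]'; python3 - <<'E'
from h import *
where(); gob([.012,0,.08],90)
o=[]
for n,(x,y) in(("side",(140,80)),("top",(140,120))):
    im=imaging.get_image(n)[y:y+130,x:x+130]
    o.append(cv2.resize(im,None,fx=3,fy=3,interpolation=cv2.INTER_CUBIC))
cv2.imwrite("pics/ov.png",np.hstack(o))
E
```

```text
time_s: 21.03
tool_pos: [0.5498, 0.1857, 0.3956]
tool_rot: [-80.2, 89.3, -4.5]
force: [0.6, 0.4, 0.3]
opening: 0.0421
t 21.0333 tip w [0.5521 0.1855 0.2095] box [ 0.0116 -0.0007  0.2095] zang 75.7 zbox 89.6 F [0.59 0.41 0.27] open 0.0421 x [ 0.012 -0.001 -1.   ]
row [12.95  0.12  0.05] -0.007 dist 13.0
```

View pics/ov.png

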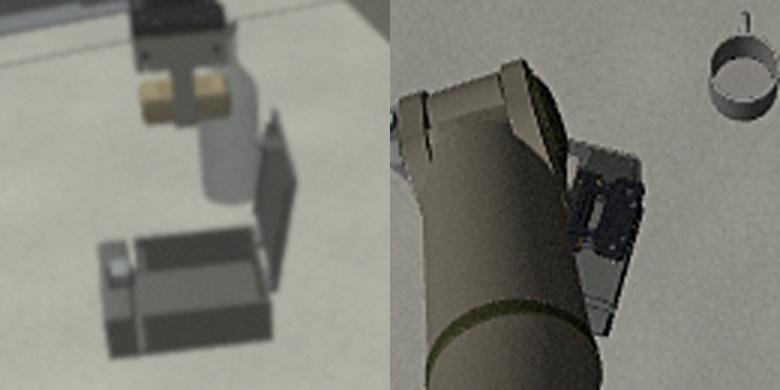

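```bash
python3 -m inch '[3,0,0,0,6.5,0.1,0,0,10,0.1,0,0,13,0.12,0.05,0,15,0.12,0.05,0,17,0.12,0.05,0,18.5,0.12,0.05,0,19.3,0.12,0.05,0,19.7,0.12,0.05,0,19.7,0.12,0.05,0,19.7,0.12,0.05,0]'; python3 - <<'E'
from h import *
where(); gob([.012,0,.009],90)
im=imaging.get_image("side")[80:210,140:270]
cv2.imwrite("pics/in.png",cv2.resize(im,None,fx=4.5,fy=4.5,interpolation=cv2.INTER_CUBIC))
E
```

```text
time_s: 22.05
tool_pos: [0.5514, 0.1866, 0.1991]
tool_rot: [-80.3, 89.3, -4.5]
force: [0.0, -0.5, -0.7]
opening: 0.0421
t 22.05 tip w [0.5538 0.1864 0.013 ] box [0.0131 0.0005 0.013 ] zang 75.7 zbox 89.6 F [ 0.02 -0.46 -0.71] open 0.0421 x [ 0.013 -0.001 -1.   ]
row [ 0.4   0.11 -0.05] -0.007 dist 0.4
```

View pics/in.png

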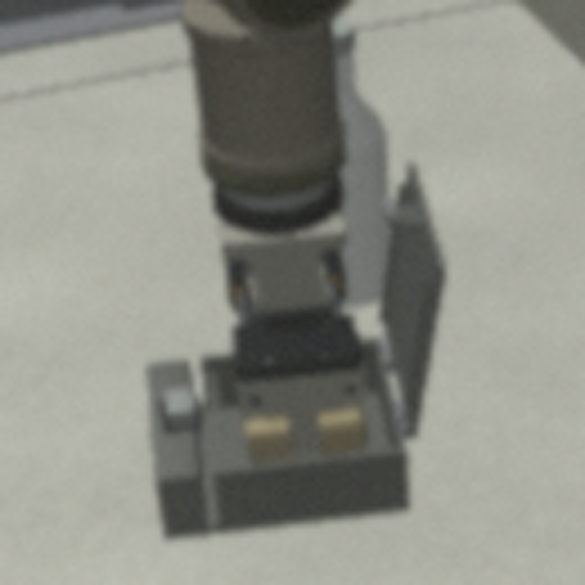

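```bash
python3 -m inch '[0.2,0.1,0,0,0.35,0.1,0,0,0.45,0.1,0,0,0.45,0.1,0,0,0.45,0.1,0,0]'; python3 - <<'E'
from h import *
where()
E
python3 -m inch '[0,0,0,0,0,0,0,0,0,0,0,0,0,0,0,0,0,0,0,0]' 95;python3 - <<'E'
from h import *
where(); gob([.012,0,.22],90)
E
```

```text
time_s: 22.52
tool_pos: [0.5505, 0.1868, 0.195]
tool_rot: [-78.8, 89.2, -3.1]
force: [-0.2, 0.1, -1.3]
opening: 0.0419
t 22.5167 tip w [0.5531 0.1867 0.0089] box [0.0123 0.0007 0.0089] zang 75.7 zbox 89.6 F [-0.16  0.12 -1.32] open 0.0419 x [ 0.014 -0.001 -1.   ]
time_s: 22.93
tool_pos: [0.5506, 0.1868, 0.195]
tool_rot: [-78.5, 89.2, -2.8]
force: [-0.1, -0.6, -0.1]
opening: 0.0582
t 22.9333 tip w [0.5532 0.1867 0.009 ] box [0.0124 0.0007 0.009 ] zang 75.7 zbox 89.6 F [-0.09 -0.55 -0.09] open 0.0582 x [ 0.014 -0.001 -1.   ]
row [-2.11e+01 -2.50e-01 -1.00e-02] -0.007 dist 21.1
```

```bash
python3 -m inch '[-1,0,0,0,-3,0,0,0,-6,0,0,0,-10,0,0,0,-14,0,0,0,-18,-0.2,0,0,-21,-0.25,0,0,-21,-0.25,0,0,-21,-0.25,0,0]'; python3 - <<'E'
from h import *
where(); gob([.17,0,.22],90)
im=imaging.get_image("side")[80:210,140:270]
cv2.imwrite("pics/in2.png",cv2.resize(im,None,fx=4.5,fy=4.5,interpolation=cv2.INTER_CUBIC))
E
```

```text
time_s: 23.68
tool_pos: [0.55, 0.1862, 0.4076]
tool_rot: [-71.5, 89.0, 4.2]
force: [-0.0, 0.2, 0.2]
opening: 0.0582
t 23.6833 tip w [0.5533 0.1865 0.2216] box [0.0126 0.0005 0.2216] zang 75.7 zbox 89.6 F [-0.01  0.17  0.2 ] open 0.0582 x [ 0.018  0.001 -1.   ]
row [  0.42 -15.74   0.05] -0.007 dist 15.7
```

View pics/in2.png

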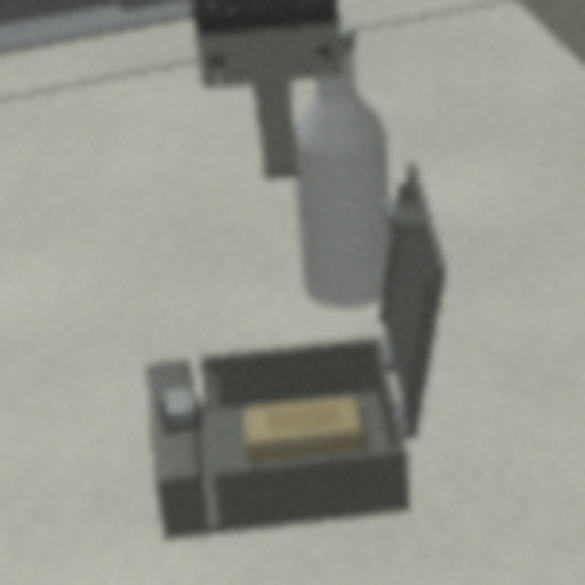

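```bash
python3 -m inch '[0,-2,0,0,0.2,-5,0,0,0.3,-8,0,0,0.4,-11,0,0,0.4,-13.5,0,0,0.4,-15.5,0,0,2,-15.7,0,0,4.5,-15.7,0,0,7,-15.7,0,0,8.3,-15.7,0,0,8.3,-15.7,0,0,8.3,-15.7,0,0]' 255; python3 - <<'E'
from h import *
where()
im=imaging.get_image("side")[60:210,140:310]
cv2.imwrite("pics/beh.png",cv2.resize(im,None,fx=4,fy=4,interpolation=cv2.INTER_CUBIC))
s,T=frame(); tip=s["tool_pos"]+T[:,0]*TIP
def row(c,z): return (T.T@(BX+RB@(np.array([c,0,z])/1000)-tip)*100).round(2)
for c,z in((170,140),(110,140)): print(c,z,row(c,z))
for th in np.arange(1.55,0.0,-.1):
    r=117-th*18; F=np.array([73.5-r*np.cos(th)+2*np.sin(th),50.5+r*np.sin(th)+2*np.cos(th)]); c=F[0]+7.5; z=F[1]
    print(round(th,2),round(c,1),round(z,1),row(c,z))
E
```

```text
time_s: 24.73
tool_pos: [0.7028, 0.1475, 0.3239]
tool_rot: [-79.3, 89.3, -3.5]
force: [-0.6, 0.4, 0.7]
opening: 0.0003
t 24.7333 tip w [0.7051 0.1474 0.1379] box [ 0.1693 -0.0009  0.1379] zang 75.7 zbox 89.6 F [-0.61  0.37  0.67] open 0.0003 x [ 0.012 -0.001 -1.   ]
170 140 [-0.08  0.01  0.06]
110 140 [-0.16  6.01  0.02]
1.55 81.1 139.6 [-0.16  8.89  0.  ]
1.45 72.0 141.0 [-0.31  9.8  -0.  ]
1.35 62.6 141.4 [-3.700e-01  1.074e+01 -1.000e-02]
1.25 53.1 140.8 [-3.200e-01  1.169e+01 -1.000e-02]
1.15 43.5 139.2 [-0.18 12.66 -0.02]
1.05 33.9 136.6 [ 0.07 13.62 -0.03]
0.95 24.5 132.9 [ 0.42 14.56 -0.03]
0.85 15.4 128.2 [ 0.88 15.48 -0.04]
0.75 6.6 122.5 [ 1.44 16.37 -0.05]
0.65 -1.6 115.8 [ 2.1  17.2  -0.06]
0.55 -9.3 108.2 [ 2.85 17.98 -0.06]
0.45 -16.2 99.7 [ 3.69 18.68 -0.07]
0.35 -22.3 90.3 [ 4.62 19.3  -0.08]
0.25 -27.5 80.3 [ 5.62 19.84 -0.09]
0.15 -31.7 69.6 [ 6.68 20.28 -0.09]
0.05 -34.9 58.3 [ 7.8  20.61 -0.1 ]
```

View pics/beh.png

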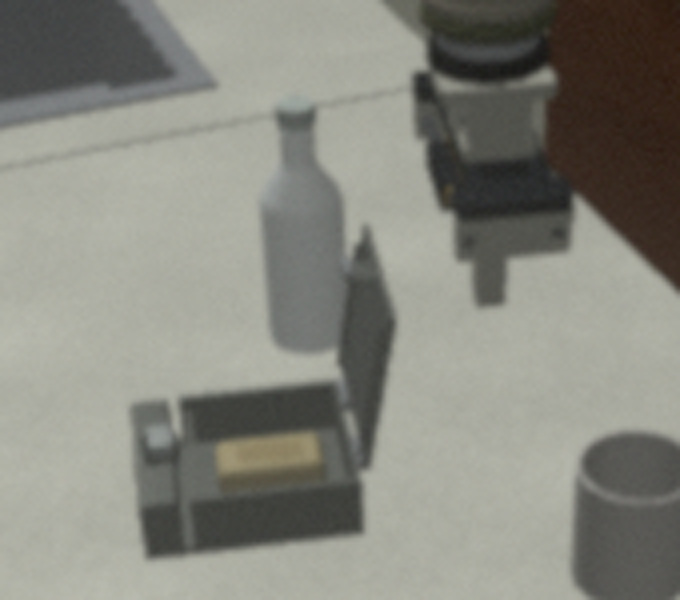

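```bash
python3 -m inch '[0,2,0,0,-0.1,4,0,0,-0.2,5.5,0,0,-0.2,6.2,0,0,-0.2,6.8,0,0,-0.2,7.4,0,0,-0.2,8,0,0,-0.2,8.6,0,0,-0.2,9.2,0,0,-0.3,9.8,0,0,-0.3,10.4,0,0,-0.3,11,0,0,-0.3,11.7,0,0,-0.2,12.3,0,0,-0.1,13,0,0,0.1,13.6,0,0,0.4,14.5,0,0,0.4,14.5,0,0,0.4,14.5,0,0]'; python3 - <<'E'
from h import *
where()
im=imaging.get_image("side")[60:210,140:310]
cv2.imwrite("pics/cl1.png",cv2.resize(im,None,fx=4,fy=4,interpolation=cv2.INTER_CUBIC))
s,T=frame(); tip=s["tool_pos"]+T[:,0]*TIP
def row(c,z): return (T.T@(BX+RB@(np.array([c,0,z])/1000)-tip)*100).round(2)
for th in np.arange(.95,0.0,-.1):
    r=117-th*18; F=np.array([73.5-r*np.cos(th)+2*np.sin(th),50.5+r*np.sin(th)+2*np.cos(th)]); c=F[0]+7.5; z=F[1]
    print(round(th,2),round(c,1),round(z,1),row(c,z))
print(row(-35,58))
E
```

```text
time_s: 26.37
tool_pos: [0.5622, 0.1836, 0.3191]
tool_rot: [-76.8, 89.2, -1.0]
force: [0.4, -0.7, 0.6]
opening: 0.0008
t 26.3667 tip w [0.5648 0.1836 0.133 ] box [0.0244 0.0004 0.133 ] zang 75.8 zbox 89.7 F [ 0.35 -0.73  0.61] open 0.0008 x [ 0.014 -0.    -1.   ]
0.95 24.5 132.9 [ 0.03  0.05 -0.05]
0.85 15.4 128.2 [ 0.48  0.97 -0.05]
0.75 6.6 122.5 [ 1.04  1.85 -0.06]
0.65 -1.6 115.8 [ 1.7   2.69 -0.07]
0.55 -9.3 108.2 [ 2.45  3.46 -0.07]
0.45 -16.2 99.7 [ 3.29  4.16 -0.08]
0.35 -22.3 90.3 [ 4.22  4.79 -0.09]
0.25 -27.5 80.3 [ 5.22  5.32 -0.1 ]
0.15 -31.7 69.6 [ 6.28  5.76 -0.1 ]
0.05 -34.9 58.3 [ 7.4   6.09 -0.11]
[ 7.43  6.1  -0.11]
```

View pics/cl1.png

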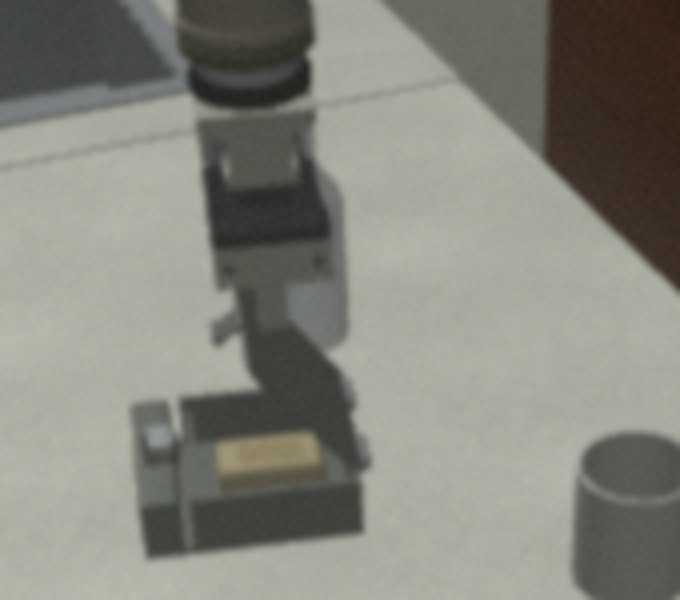

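Lid is following the finger down (about 0.95 rad), soap flat at (268,460). Continue the arc.

```bash
python3 -m inch '[0.25,0.5,0,0,0.5,1,0,0,0.8,1.4,0,0,1.1,1.9,0,0,1.4,2.3,0,0,1.75,2.7,0,0,2.1,3.1,0,0,2.5,3.5,0,0,2.9,3.85,-0.05,0,3.3,4.2,-0.05,0,3.8,4.5,-0.1,0,4.25,4.8,-0.1,0,4.75,5.05,-0.1,0,5.25,5.3,-0.1,0,5.8,5.5,-0.1,0,6.3,5.7,-0.1,0,6.85,5.85,-0.1,0,7.3,5.95,-0.1,0,7.3,5.95,-0.1,0,7.3,5.95,-0.1,0]'; python3 - <<'E'
from h import *
where()
im=imaging.get_image("side")[60:210,140:310]
cv2.imwrite("pics/cl2.png",cv2.resize(im,None,fx=4,fy=4,interpolation=cv2.INTER_CUBIC))
gob([-.034,0,.050])
E
```

```text
time_s: 28.08
tool_pos: [0.5056, 0.1971, 0.2451]
tool_rot: [-77.9, 89.2, -2.1]
force: [0.3, 0.7, 1.7]
opening: 0.0004
t 28.0833 tip w [0.5081 0.197  0.059 ] box [-0.0339 -0.0001  0.059 ] zang 75.8 zbox 89.7 F [0.29 0.7  1.73] open 0.0004 x [ 0.013 -0.    -1.   ]
row [0.92 0.03 0.  ] 0 dist 0.9
```

View pics/cl2.png

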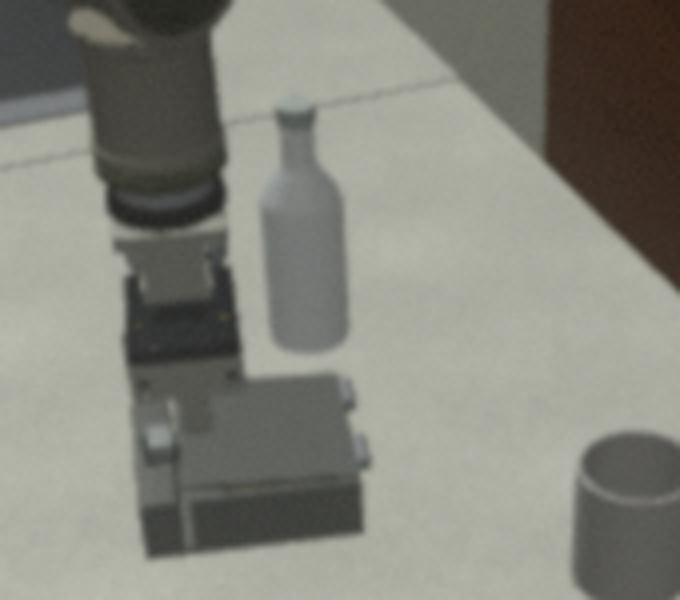

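```bash
python3 -m inch '[0.2,0,0,0,0.4,0,0,0,0.55,0,0,0,0.65,0,0,0,0.75,0,0,0,0.82,0,0,0,0.82,0,0,0]'; python3 - <<'E'
from h import *
where()
E
```

```text
time_s: 28.72
tool_pos: [0.5055, 0.1972, 0.2369]
tool_rot: [-78.0, 89.3, -2.3]
force: [-1.9, 0.2, 2.4]
opening: 0.0009
t 28.7167 tip w [0.5079 0.1971 0.0508] box [-0.0341 -0.0001  0.0508] zang 75.8 zbox 89.7 F [-1.94  0.22  2.36] open 0.0009 x [ 0.013 -0.001 -1.   ]
```

Only 2.4 N so far: press on until the stop.

```bash
python3 -m inch '[0.08,0,0,0,0.13,0,0,0,0.17,0,0,0,0.17,0,0,0]'; python3 - <<'E'
from h import *
where()
E
```

```text
time_s: 29.05
tool_pos: [0.5054, 0.1971, 0.2364]
tool_rot: [-75.8, 89.2, 0.0]
force: [-4.3, -0.5, 20.0]
opening: 0.0006
t 29.05 tip w [0.5079 0.1971 0.0503] box [-0.0341 -0.0001  0.0503] zang 75.8 zbox 89.7 F [-4.26 -0.51 19.99] open 0.0006 x [ 0.013  0.    -1.   ]
```

```bash
python3 -m inch '[-0.1,0,0,0,-0.2,0,0,0,-0.35,0,0,0,-0.5,0,0,0,-0.65,0,0,0,-0.8,0,0,0,-0.8,0,0,0]'; python3 - <<'E'
from h import *
where()
for i in range(3):
    im=imaging.get_image("side"); print(robot.read_state()["force"].round(1))
cv2.imwrite("pics/cl3.png",cv2.resize(im[110:210,140:260],None,fx=6,fy=6,interpolation=cv2.INTER_CUBIC))
E
```

```text
time_s: 29.63
tool_pos: [0.5054, 0.1971, 0.2446]
tool_rot: [-75.5, 89.2, 0.2]
force: [0.3, 0.1, 0.1]
opening: 0.0009
t 29.6333 tip w [0.508  0.1971 0.0585] box [-0.034  -0.      0.0585] zang 75.8 zbox 89.7 F [0.28 0.11 0.09] open 0.0009 x [ 0.014  0.    -1.   ]
[ 1.1 -0.2  0.4]
[-0.1 -0.4  0.1]
[ 0.4 -1.4 -0.2]
```

View pics/cl3.png

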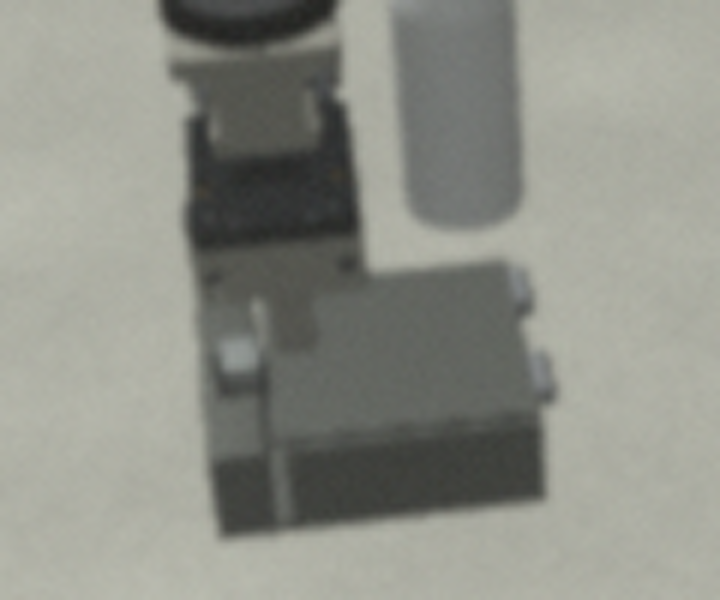

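Force is back to zero at 8 mm above, and the lid lies flat: latched. Withdraw and check.

```bash
python3 -m inch '[-0.7,0,0,0,-2,0,0,0,-4,0,0,0,-7,0,0,0,-11,0,0,0,-15,0,0,0,-18,0,0,0,-18,0,0,0,-18,0,0,0,-18,0,0,0]'; python3 - <<'E'
from h import *
where()
o=[]
for n,(x,y,w) in(("side",(140,70,220)),("top",(110,90,200))):
    im=imaging.get_image(n)[y:y+150,x:x+200]
    o.append(cv2.resize(im,None,fx=3.9,fy=3.9,interpolation=cv2.INTER_CUBIC))
cv2.imwrite("pics/end.png",cv2.resize(np.hstack(o),None,fx=.5,fy=.5))
cv2.imwrite("pics/endc.png",cv2.resize(o[0][300:560,50:450],None,fx=1.8,fy=1.8))
E
```

```text
time_s: 30.62
tool_pos: [0.5025, 0.197, 0.4242]
tool_rot: [-75.5, 89.2, 0.2]
force: [-1.0, 0.6, 0.0]
opening: 0.0005
t 30.6167 tip w [0.5049 0.197  0.2381] box [-0.0369 -0.0009  0.2381] zang 75.8 zbox 89.7 F [-1.01  0.64  0.01] open 0.0005 x [ 0.013  0.    -1.   ]
```

View pics/end.png

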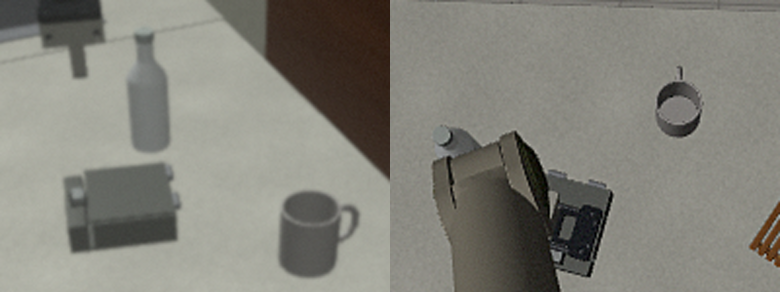

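View pics/endc.png

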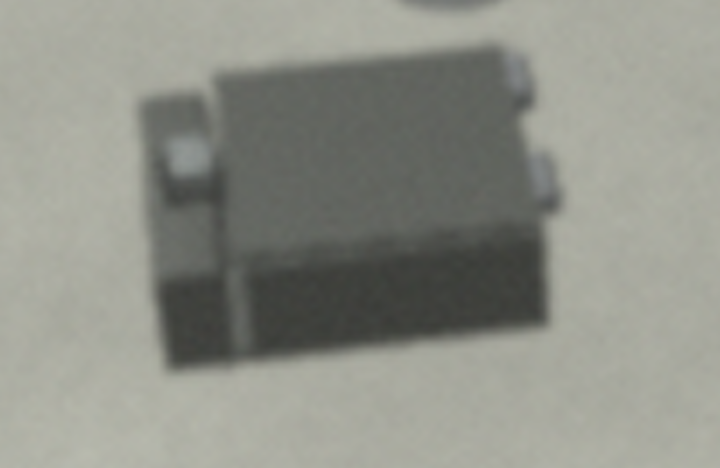

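The hand is clear. The lid is shut flat (edge at about (225,170) in the crop), the button at (190,155) is up, and the bottle and mug are standing where they were.

```bash
python3 -c "
from workcell import ticket; print(ticket.finish_job())"
```

```text
the job is handed in; nothing more can be done
None
```

The soap is lying flat in the box with the lid latched shut, and I handed the job in at about 31 s. The hand-in gave no verdict, so this rests on my own checks.

**What I did:**
- I set the bar on the front of the closed lid as a weight and pressed the button with a fingertip. The fingers then guided the lid slowly up to its stop, with the bar gripped once the lid had risen.
- I laid the bar on the box floor and pushed the lid back down from behind. I pressed its front part until it stopped.

**What went wrong on the way:**
- On the first press the finger slipped off the button and the lid caught again. I moved the hand 5 mm forward, and the second press worked.
- The final press on the lid peaked at about 20 N, above the 5 to 15 N advised but far below the wrist limit.

**Last checks:**
- **Lid and button:** the lid stayed flat and the wrist force fell to about zero as the fingers lifted off. The side picture shows the button back up.
- **Soap:** it lay flat in the box in the last pictures taken before the lid hid it.
- **Bystanders:** the bottle and mug look unmoved. I did not look at the brush again, but the arm never went near it.
- **Not measured:** I had no reading of the lid's speed. I only know that it followed the fingers in each picture I took.

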